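# Bond slide cases in the sprung carrier

## Task

Pack the slide cases into the aluminium carrier like brickwork for the road: first fit the blue case into the short space between the grey cases and the spring-loaded red keeper, so that the keeper clamps all three flat in one tight, straight row. Then lay the two yellow cases on top in running bond, each centred over a joint of the row and flush with its sides: one butted tight against the half-length step of the carrier's end wall, the other butted tight against the first. Set the cases down rather than drop them, keep the grey cases in the row, and leave the other things on the table where they are.

Things in the scene. Friction and masses are not known exactly. Their poses are not given: they have to be found in the camera images.
- carrier: fixed aluminium carrier, base plate 330 x 70 x 12 mm, no side walls. x runs along the row from the grey end wall to the red keeper, z up. Origin on the table under the centre of the middle case's place. End wall: inner face at x = -120 mm, 18 mm above the plate, 60 mm wide. A fixed spring block, 18 mm high, begins at x = 167 mm
- carrier_floor (a point): point on the upper face of the base plate (12 mm above the table) right above the carrier's origin, same axes. The bottom row stands on this plane; in a full row the cases' centres are at x = -80, 0 and 80 mm, y = 0
- step_face (a point): centre of the upright end face of the fixed grey half-length step (the half block that starts the top course): it juts from the end wall over the first grey case, 32 mm wide, 25.5 to 48.5 mm above the base plate. The face looks along carrier +x and is at carrier x = -80.5 mm. Rigid and fixed, it takes a push of 20 N; same axes as the carrier
- keeper (a joint): travel in m of the red keeper, 50 mm wide, 8 mm thick, top 16 mm above the plate. 0 = sprung out, face at carrier x = 110 mm: the third space is then 12 to 14 mm too short. Grows to 0.036 as pushed along +x. Spring 5.4 N at 0, plus 0.12 N per mm; it returns when let go. A case tilted with its keeper end down can push it back, then be lowered level
- keeper_face (a point): centre of the keeper's face that looks at the cases, 8.5 mm above the base plate; moves with the keeper
- case_grey1: dark grey slide-mailing case, a closed rectangular hard plastic box 80 mm long (its x), 32 mm wide (its y), 24 mm high, about 110 g; either end is the same; origin at the centre of its underside. Loose on the carrier's base, next to the end wall; 0 to 2 mm of play around it
- case_grey2: dark grey slide-mailing case, a closed rectangular hard plastic box 80 mm long (its x), 32 mm wide (its y), 24 mm high, about 110 g; either end is the same; origin at the centre of its underside. Loose on the carrier's base, beside the first grey case, in the middle of the row
- case_blue: blue slide-mailing case, a closed rectangular hard plastic box 80 mm long (its x), 32 mm wide (its y), 24 mm high, about 110 g; either end is the same; origin at the centre of its underside. Starts flat on the table; belongs between the second grey case and the keeper
- case_yellow1: yellow slide-mailing case, a closed rectangular hard plastic box 80 mm long (its x), 32 mm wide (its y), 24 mm high, about 110 g; either end is the same; origin at the centre of its underside. Starts flat on the table; belongs on the top course, over either joint
- case_yellow2: the other yellow slide-mailing case, a closed rectangular hard plastic box 80 mm long (its x), 32 mm wide (its y), 24 mm high, about 110 g; either end is the same; origin at the centre of its underside. Starts flat on the table; belongs on the top course, over the other joint
- coverslip_box: bystander: white box 26 x 26 x 22 mm, loose among the cases
- vial: bystander: amber vial with red cap, 22 mm across, 42 mm high, loose among the cases
- beaker: bystander: glass beaker 66 mm across, 85 mm high, left of the work
- tub: bystander: white tub 96 mm across, 110 mm high, left of the work
- stain_bottle: bystander: amber bottle 50 mm across, 100 mm high, right of the work
- slide_stack: bystander: stack of glass slides 26 x 76 x 12 mm, right of the work

How it is judged:
By the outcome, as a careful person would: the job done as asked, in the order asked, and still so for the second after the job is handed in, with the robot touching nothing.
It also fails if it takes over 66 s, if anything falls off the work surface, if the arm or the gripper's body presses on something with over 40 N, if the wrist force passes 120 N, or if a joint passes its speed limit or range.

## Robot

A 6-joint arm with a two-finger parallel gripper is mounted at the origin on the work surface. World frame = base frame: x ahead of the robot, y to its left, z up, the work surface at z = 0. Lengths are in m, angles in rad, forces in N, time in s.
With the tool pointing down it reaches from about 0.275 to 0.825 m from the base axis. Payload 4.9 kg.
Tool frame: the origin (TCP) lies midway between the tips of the shut fingers; the grasp point (between the pads) lies 19 mm behind it (grip_point_offset is the distance from the TCP to the grasp point, in m); z points along the fingers, y is the line along which they close (so a half turn about z gives the same grasp; the last joint's range is limited). The gripper opens to 85 mm and grips with 20 to 120 N. Pads are 22 mm wide; open, the fingers measure 114 mm over their backs; the gripper's body (76 mm by 85 mm) begins 54 mm behind the grasp point. The pads swing forward as they close: fully open they stand 13 mm farther back than shut.
Start: joints at [-1.463, 0.326, -0.193, 1.052, 0, 1.437], TCP at [0.132, -0.534, 0.231] pointing down, gripper open.
Joint ranges: [-2.65, 2.65], [-0.97, 1.79], [-1.3, 1.35], [-1.93, 2.1], [-1.47, 1.37], [-3.14, 3.14]. Speed limits (rad/s): [2.57, 2.57, 3.14, 3.14, 3.14, 3.14].

## Interface

Orientations are given as a rotation vector (axis times angle).
In Python, from cell import * gives the robot as it stands. Calls block until the motion is done:
- movep(position, orientation): joint-space move of the TCP to a pose.
- move_l(position, velocity=0.15, rot=None, until_force=None): straight line of the TCP; rot=None keeps the orientation; velocity is the mean speed in m/s. With until_force (N) it stops when the force on the tool has changed by that much, and returns True; else False.
- set_joints(angles): joint-space move.
- let_go() and grab(newtons=None): open the fingers fully, or close them until they stop; newtons is the grip in N (None keeps the last).
- sleep(seconds).
- ik(position, orientation): joint angles nearest the present ones, or None.
- get_state(): the state.
- grab_frame(name): name is "scene" or "top" or "wrist"; returns a dict with "img" (400x640x3 uint8, red, green, blue), "fx", "fy", "cx", "cy" (pixels), "k1" (the pictures are not rectified: a ray, as slopes to the right and down, at radius r is drawn at 1 + k1 r^2 times it, then the intrinsics apply), "cam_to_world" (4x4, takes a point from camera to world coordinates); the wrist camera has in their place "T_tool_cam" (4x4, takes a point from camera to tool coordinates, whose origin is the TCP and whose axes are the flange's). Camera axes: x right, y down, z forward; pixel columns grow to the right and rows downward; lengths in m; the calibration is good to about 2 mm. A picture is of the moment at which its call begins: read the wrist's pose just before it. There is no depth.
A pose or a line that the arm cannot do raises MotionError and nothing moves.
- sign_off(): hands the job in; it is judged then, once.
Trained networks look in the newest picture that a camera, given by its name, has taken for a name from the list of things; names that differ only in an ending like _2 or _b are one class to them, and where a whole thing is asked for, a point or a joint stands for the part that bears it (a point fixed in the world has none). Each returns a list of dicts, best first, with "score" (0 to 1); they miss things now and then, are a little off and sometimes report something else, mostly with a low value. They report only what shows in the picture. A call takes as long as a camera call.
- spot_in(camera, name): "centre" ([column, row] in pixels, amid what is visible of it).
- silhouettes(camera, name): "mask" (400x640 bool, what is visible of it) and "centre" ([column, row] in pixels, amid what is visible of it).
- tip_of(camera, name): "centre" ([column, row] in pixels: a listed point, or the origin of a listed thing).
The state is a dict: "clock": time; "q": joint angles; "joint_velocities": joint speeds; "tau": joint torques, N m; "position": TCP position; "eef_rot": TCP orientation; "contact_force": force on the tool from outside, world axes, zero at the start; "wrist_torque": the same for the moment, N m; "finger_gap": opening from 0.0 (shut) to 1.0 (fully open); "grasp_force": force on a finger pad.
Only numpy, scipy, OpenCV 4.12 (cv2) and the standard library are available. Lean on these libraries where they do the work, as an engineer would, in place of code of your own. Each camera call takes 0.05 s, during which the arm holds its last target. There are 200 camera calls.

## Working session

There is one attempt and no reset: what is moved stays moved. The work goes in short steps, each a Python script; the robot and the scene stay as the last script left them, time stands still between calls to the robot, and variables do not carry over. Pictures are saved under pics/ and viewed, at most 10 in all, crops included, and the job is handed in when it is done.

```bash
ls; mkdir -p pics
cat > h.py <<'E'
from cell import *
import numpy as np, cv2
from scipy.spatial.transform import Rotation as R
def ray(f,px,T=None):
    T=np.array(f["cam_to_world"]) if T is None else T
    K=np.array([[f["fx"],0,f["cx"]],[0,f["fy"],f["cy"]],[0,0,1]],float)
    p=cv2.undistortPoints(np.array([[px]],float),K,np.array([f["k1"],0,0,0,0],float))[0,0]
    return T[:3,3],T[:3,:3]@np.array([p[0],p[1],1])
def onz(f,px,z,T=None):
    o,d=ray(f,px,T); return o+d*(z-o[2])/d[2]
def proj(f,P,T=None):
    T=np.array(f["cam_to_world"]) if T is None else T
    c=T[:3,:3].T@(np.asarray(P,float)-T[:3,3]); a,b=c[0]/c[2],c[1]/c[2]; s=1+f["k1"]*(a*a+b*b)
    return np.array([f["fx"]*a*s+f["cx"],f["fy"]*b*s+f["cy"]])
def frame(n):
    s=get_state(); f=grab_frame(n)
    if n=="wrist":
        T=np.eye(4);T[:3,:3]=R.from_rotvec(s["eef_rot"]).as_matrix();T[:3,3]=s["position"]
        f["cam_to_world"]=T@np.array(f["T_tool_cam"])
    return f
def save(f,n,crop=None):
    im=cv2.cvtColor(np.array(f["img"]),cv2.COLOR_RGB2BGR)
    cv2.imwrite(f"pics/{n}.png",im)
E
python3 - <<'E'
from h import *
s=get_state(); print({k:np.round(v,3) for k,v in s.items()})
for n in ["top","scene"]:
    f=frame(n); save(f,n+"0"); print(n,np.round(f["cam_to_world"],3).tolist(),f["fx"],f["cx"],f["cy"],f["k1"])
    for t in ["case_grey1","case_blue","case_yellow1","coverslip_box","vial","keeper"]:
        print(t,[(np.round(d["centre"]).tolist(),round(d["score"],2)) for d in spot_in(n,t)])
    for t in ["carrier_floor","step_face","keeper_face"]:
        print(t,[(np.round(d["centre"],1).tolist(),round(d["score"],2)) for d in tip_of(n,t)])
E
```

```text
cell.py
pics
{'clock': np.float64(0.0), 'q': array([-1.463,  0.327, -0.194,  1.052, -0.   ,  1.437]), 'joint_velocities': array([-0.001,  0.   ,  0.002,  0.001, -0.   , -0.004]), 'tau': array([-1.0000e-03, -4.4339e+01,  2.6244e+01,  1.6000e-02, -0.0000e+00,
        0.0000e+00]), 'position': array([ 0.132, -0.533,  0.23 ]), 'eef_rot': array([-3.117, -0.379, -0.   ]), 'contact_force': array([-0.709, -0.358,  1.03 ]), 'wrist_torque': array([-0.021, -0.007,  0.03 ]), 'grasp_force': np.float64(0.0), 'finger_gap': np.float64(1.003)}
top [[-0.012, -0.994, 0.11, 0.441], [-1.0, 0.01, -0.022, 0.032], [0.021, -0.11, -0.994, 1.03], [0.0, 0.0, 0.0, 1.0]] 378.5401760180587 324.6065019865041 204.90126365539282 0.006849003439332142
case_grey1 [([322.0, 181.0], 0.59), ([341.0, 178.0], 0.55), ([456.0, 216.0], 0.55)]
case_blue [([401.0, 238.0], 0.58)]
case_yellow1 [([331.0, 246.0], 0.92), ([253.0, 240.0], 0.87)]
coverslip_box [([288.0, 243.0], 0.54), ([330.0, 245.0], 0.23)]
vial [([369.0, 243.0], 0.49)]
keeper [([298.0, 193.0], 0.37)]
carrier_floor [([321.4, 184.0], 0.94), ([446.5, 191.5], 0.46), ([290.9, 242.4], 0.39)]
step_face [([349.8, 174.4], 0.82)]
keeper_face [([280.2, 189.5], 0.59), ([456.5, 216.6], 0.33)]
scene [[0.411, 0.697, -0.588, 1.129], [0.912, -0.318, 0.26, -0.228], [-0.005, -0.643, -0.766, 0.823], [0.0, 0.0, 0.0, 1.0]] 399.80807256793406 313.9304163276255 203.36165468817862 -0.08305162558920427
case_grey1 [([319.0, 234.0], 0.57), ([297.0, 250.0], 0.56)]
case_blue [([218.0, 219.0], 0.7), ([337.0, 238.0], 0.27)]
case_yellow1 [([283.0, 193.0], 0.77), ([353.0, 170.0], 0.6), ([322.0, 183.0], 0.2)]
coverslip_box [([320.0, 183.0], 0.66)]
vial []
keeper [([354.0, 210.0], 0.39)]
carrier_floor [([320.2, 240.3], 0.79)]
step_face [([295.1, 243.3], 0.7), ([319.4, 234.7], 0.44), ([293.2, 254.6], 0.39)]
keeper_face [([354.0, 215.6], 0.64)]
```

Run:
```python
import cv2
a=cv2.imread("pics/top0.png")[130:280,200:500]
b=cv2.imread("pics/scene0.png")[130:290,160:460]
import numpy as np
a=cv2.resize(a,(800,400),interpolation=3)
cv2.imwrite("pics/topc.png",a)
```

```text
(no output)
```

View pics/topc.png

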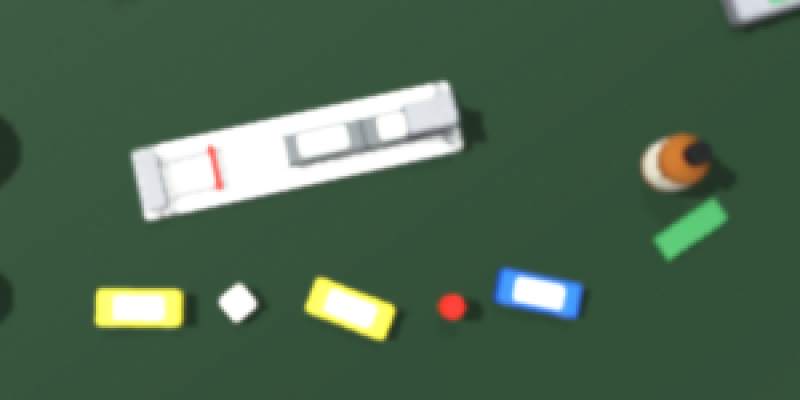

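View pics/scene0.png

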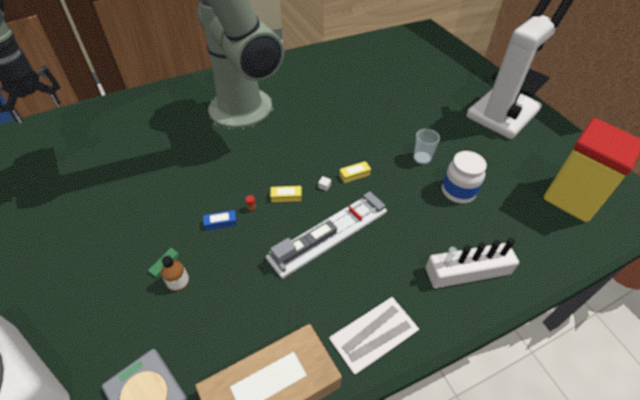

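The top crop (scale 8/3 from 200,130) shows the carrier with the end wall and step at right (~(430,110) in the crop), the greys mid-right and the red keeper at (215,168). Below it, left to right, are yellow (138,308), box, yellow (350,308), vial and blue (540,293). The scene view agrees. Next I take wrist views for precision.

```bash
cat >> h.py <<'E'
from scipy.optimize import minimize
def box(x,y,yaw,z0,L=.08,W=.032,H=.024):
    c,s=np.cos(yaw),np.sin(yaw)
    return np.array([[x+c*a*L/2-s*b*W/2,y+s*a*L/2+c*b*W/2,z0+h*H] for a in(-1,1) for b in(-1,1) for h in(0,1)])
def fitbox(f,mask,z0,g):
    m=(mask>0).astype(np.float32)
    def cost(p):
        P=np.array([proj(f,q) for q in box(p[0]/100,p[1]/100,p[2],z0)],np.float32)
        r=np.zeros(m.shape,np.uint8); cv2.fillConvexPoly(r,cv2.convexHull(np.round(P*16).astype(np.int32)),255,cv2.LINE_AA,4)
        r=r/255.; return 1-np.minimum(r,m).sum()/np.maximum(r,m).sum()
    best=min((minimize(cost,[g[0]*100,g[1]*100,t],method="Nelder-Mead",options=dict(initial_simplex=np.array([[g[0]*100,g[1]*100,t]]+[[g[0]*100+a,g[1]*100+b,t+c] for a,b,c in((1,0,0),(0,1,0),(0,0,.3))]),xatol=.005,fatol=1e-5)) for t in g[2]),key=lambda r:r.fun)
    return np.array([best.x[0]/100,best.x[1]/100,(best.x[2]+np.pi/2)%np.pi-np.pi/2]),1-best.fun
E
python3 - <<'E'
from h import *
f=frame("top")
for t,n in (("case_blue",1),("case_yellow1",2)):
    for d in silhouettes("top",t)[:n]:
        g=onz(f,d["centre"],.012); p,i=fitbox(f,d["mask"],0,(g[0],g[1],(0,.8,1.6,2.4))); print(t,np.round(p,4),round(i,3))
for nm,z in (("carrier_floor",.012),("step_face",.049),("keeper_face",.0205)):
    d=tip_of("top",nm)[0]; print(nm,np.round(onz(f,d["centre"],z),4))
print(np.round(grab_frame("wrist")["T_tool_cam"],3).tolist())
q=get_state(); print(ik([.42,-.1,.35],R.from_euler("ZX",[np.pi/2,np.pi]).as_rotvec()),ik([.42,-.1,.35],R.from_euler("ZX",[-np.pi/2,np.pi]).as_rotvec()))
E
```

```text
case_blue [ 0.4589 -0.1945  1.3544] 0.891
case_yellow1 [ 0.4455 -0.0043  1.1787] 0.806
case_yellow1 [ 0.4504  0.2026 -1.5512] 0.816
carrier_floor [0.6192 0.0163 0.012 ]
step_face [ 0.6386 -0.0583  0.049 ]
keeper_face [0.5887 0.1267 0.0205]
[[-0.0, -0.954, -0.299, 0.076], [1.0, -0.0, -0.0, -0.001], [0.0, -0.299, 0.954, -0.143], [0.0, 0.0, 0.0, 1.0]]
[-0.40505256  0.04603199 -0.23818904  1.2865753   0.          1.16574377] [-0.40505256  0.04603199 -0.23818904  1.2865753   0.         -1.97584889]
```

Run:
```python
from h import *
def look(x,y,yaw,z,n):
    k=np.tan(.304)*(z+.143-.02)-.076   # view centre is at tool x=-k
    ro=R.from_euler("ZX",[yaw,np.pi]).as_rotvec()
    movep([x+k*np.cos(yaw),y+k*np.sin(yaw),z],ro); sleep(.3)
    f=frame("wrist"); save(f,n); return f
f=look(.455,0.005,0,.22,"wB"); print(f["fx"],f["k1"])
for t,n in (("case_blue",1),("case_yellow1",2)):
    for d in silhouettes("wrist",t)[:n]:
        g=onz(f,d["centre"],.012); p,i=fitbox(f,d["mask"],0,(g[0],g[1],(0,.8,1.6,2.4))); print(t,np.round(d["centre"]),round(d["score"],2),np.round(p,4),round(i,3))
f=look(.615,.03,1.834-np.pi/2,.17,"wA")
for nm,z in (("carrier_floor",.012),("step_face",.049),("keeper_face",.0205)):
    print(nm,[(np.round(onz(f,d["centre"],z),4),np.round(d["centre"]),round(d["score"],2)) for d in tip_of("wrist",nm)[:2]])
print("keeper",[(np.round(onz(f,d["centre"],.028),4),np.round(d["centre"])) for d in spot_in("wrist","keeper")[:1]])
for d in silhouettes("wrist","case_grey1")[:2]:
    g=onz(f,d["centre"],.024); p,i=fitbox(f,d["mask"],.012,(g[0],g[1],(0,.8,1.8,2.4))); print("grey",np.round(d["centre"]),np.round(p,4),round(i,3))
s=get_state();print(s["clock"],s["q"])
```

```text
278.70103376388056 -0.03814965428798238
case_blue [471. 197.] 0.85 [ 0.4556 -0.1949  1.3285] 0.912
case_yellow1 [331. 207.] 0.75 [ 0.4424 -0.005   1.1947] 0.939
case_yellow1 [171. 202.] 0.58 [0.4461 0.2032 1.5542] 0.912
carrier_floor [(array([0.6096, 0.0174, 0.012 ]), array([332., 203.]), 0.74)]
step_face [(array([ 0.6229, -0.058 ,  0.049 ]), array([408., 221.]), 0.91), (array([0.4906, 0.0973, 0.049 ]), array([236., 293.]), 0.57)]
keeper_face [(array([0.5859, 0.1282, 0.0205]), array([230., 201.]), 0.59)]
keeper [(array([0.5892, 0.126 , 0.028 ]), array([231., 200.]))]
grey [332. 207.] [ 0.6094  0.0202 -1.3623] 0.947
grey [392. 207.] [ 0.6263 -0.0591 -1.3669] 0.581
5.3667 [-6.28402931e-02  5.18187198e-01 -5.56401570e-02  9.96720860e-01
 -2.89405390e-05  2.81564586e+00]
```

View pics/wA.png

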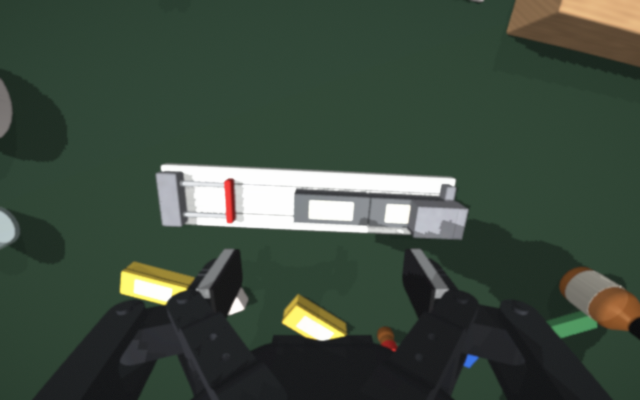

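View pics/wB.png

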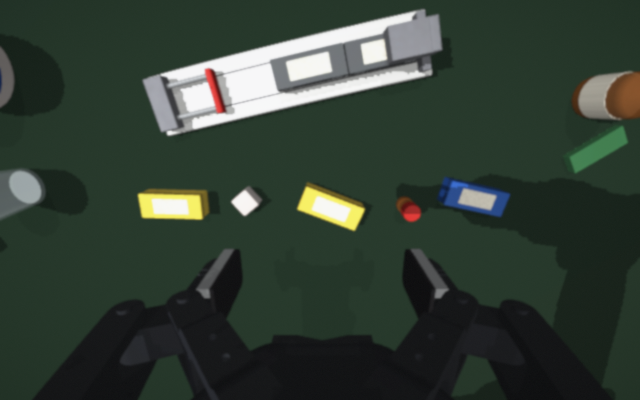

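wA shows the carrier with the keeper at (231,200), grey2 at (332,207), and the step face at about column 410. wB shows all three loose cases clear of the box (246,201) and the vial (407,207). Now I measure the carrier axis from its plate edges and pick the blue case.

```bash
cat >> h.py <<'E'
def rot(yaw,tilt=0): # tool x along yaw; tilt>0 lowers the +x end
    return (R.from_euler("ZY",[yaw,tilt])*R.from_euler("X",np.pi)).as_rotvec()
def down(z,v=.04,F=4):
    p=np.array(get_state()["position"]); p[2]=z; return move_l(p,v,until_force=F)
def plate(f,cols):
    g=cv2.GaussianBlur(np.array(f["img"]).astype(np.float32)[:,:,0],(0,0),1)
    A=[];B=[]
    for c in cols:
        col=g[:,c]; d=np.diff(col); i=np.argmax(d[140:200])+140; j=np.argmin(d[215:250])+215
        sp=lambda k:k+.5+.5*(abs(d[k-1])-abs(d[k+1]))/(abs(d[k-1])-2*abs(d[k])+abs(d[k+1]))*1
        A.append(onz(f,(c,sp(i)),0.0)[:2]);B.append(onz(f,(c,sp(j)),.012)[:2])
    out=[]
    for P in (np.array(A),np.array(B)):
        l=cv2.fitLine(P.astype(np.float32),cv2.DIST_HUBER,0,1e-4,1e-4).ravel(); 
        if l[1]<0:l[:2]*=-1
        out.append(l)
    return out
E
python3 - <<'E'
from h import *
f=frame("wrist")
a,b=plate(f,list(range(185,225))+list(range(238,290))+list(range(300,400)))
ya,yb=[np.arctan2(l[1],l[0]) for l in (a,b)]; n=np.array([-np.sin((ya+yb)/2),np.cos((ya+yb)/2)])
print("yaws",ya,yb,"width",n@(a[2:]-b[2:]),"mid lateral",n@(a[2:]+b[2:])/2,"n",n)
for P in ((.6094,.0202),(.6263,-.0591),(.6096,.0174),(.6229,-.058),(.5859,.1282)): print(np.round([n@P, n[1]*P[0]-n[0]*P[1]],4))
# blue
x,y,yaw=.4556,-.1949,1.3285
q=ik([x,y,.06],rot(yaw)); q2=ik([x,y,.06],rot(yaw-np.pi)); q3=ik([.56,.1,.06],rot(1.78,.25)); q4=ik([.56,.1,.06],rot(1.78-np.pi,-.25))
for k in (q,q2,q3,q4): print(np.round(k,2) if k is not None else None)
E
```

```text
yaws 1.7840699 1.785121 width -0.06874562 mid lateral -0.5994293 n [-0.97723186 -0.21217409]
[-0.5998 -0.1096]
[-0.5995 -0.1906]
[-0.5994 -0.1123]
[-0.5964 -0.1888]
[-0.5998  0.001 ]
[-0.55  0.42 -0.56  0.59  0.    1.26]
[-0.55  0.42 -0.56  0.59  0.   -1.88]
[ 0.18  0.54 -0.36  0.66 -0.25  1.54]
[ 0.18  0.54 -0.36  0.66 -0.25 -1.6 ]
```

```bash
cat >> h.py <<'E'
CY=1.7846; N=np.array([-0.97723186,-0.21217409]); LAT=-0.5995; U0=-.110
E_=np.array([-0.21217409,0.97723186])
def C(x,z,lat=0): # carrier metres -> world TCP (z above table)
    p=N*(LAT+lat)+E_*(U0+x); return np.array([p[0],p[1],z])
def cx(): 
    p=np.array(get_state()["position"]); return float(E_@p[:2]-U0),float(N@p[:2]-LAT),float(p[2])
def rep(t=""):
    s=get_state(); print(t,"t",round(s["clock"],2),"c",np.round(cx(),4),"F",np.round(s["contact_force"],1),"gap",round(s["finger_gap"],3),"g",round(s["grasp_force"],1))
def pick(x,y,yaw,z=.001,n=70):
    movep([x,y,.05],rot(yaw)); move_l([x,y,z],.1,until_force=6); rep("down"); grab(n); rep("grabbed")
E
python3 - <<'E'
from h import *
pick(.4556,-.1949,1.3285)
z=get_state()["position"][2]; print(z)
move_l([.4556,-.1949,.09],.15); rep("up")
save(frame("scene"),"s1"); 
f=frame("wrist"); save(f,"w1")
E
python3 -c "
import cv2,numpy as np
a=cv2.imread('pics/s1.png')[120:280,130:430]; a=cv2.resize(a,(600,320)); b=cv2.imread('pics/w1.png')[200:400,100:540]; b=cv2.resize(b,(600,273)); cv2.imwrite('pics/m1.png',np.vstack([a,b]))"
```

```text
down t 7.45 c [-0.1771  0.1953  0.0011] F [ 0.2 -0.9  0.6] gap 1.0 g 0.0
grabbed t 7.99 c [-0.1776  0.1952  0.0017] F [0.1 0.9 5.2] gap 0.356 g 69.8
0.0017271943949091623
up t 8.73 c [-0.1767  0.1961  0.0893] F [ 0.4 -0.2 -1.5] gap 0.359 g 69.0
```

View pics/m1.png

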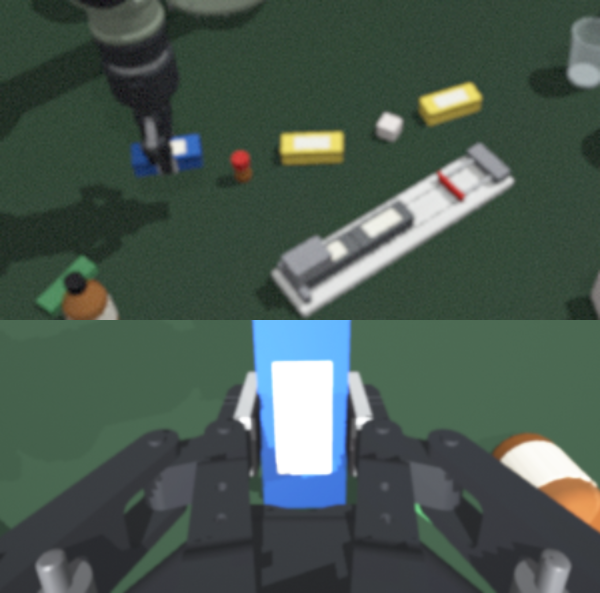

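Blue is held square in the pads. The scene picture shows everything else untouched. Next: measure the held offset along its length, then insert it tilted.

```bash
cat >> h.py <<'E'
def held_off(name,zg):
    f=frame("wrist"); s=get_state(); m=silhouettes("wrist",name)[0]["mask"]
    im=np.array(f["img"]).astype(int); x0=np.array(s["position"]); ax=R.from_rotvec(s["eef_rot"]).as_matrix()[:,0]
    cs=np.where(m.any(0))[0]; c0,c1=int(cs.min()),int(cs.max()); c=(c0+c1)//2; r=[]
    for k in range(c-12,c+13): r.append(np.where(m[:,k])[0].min())
    row=np.median(r); 
    zt=x0[2]-zg+.024
    P=onz(f,(c,row),zt); Q=onz(f,(c,row),zt-.024)  # end's top or bottom edge outlines it
    return ax@(P-x0),ax@(Q-x0),row,(c0,c1)
E
python3 - <<'E'
from h import *
print(held_off("case_blue",.0017))
E
```

```text
(np.float64(0.04667729735830846), np.float64(0.04059800425994662), np.float64(183.0), (285, 355))
```

```bash
python3 - <<'E'
from h import *
a,b=.0406,.0017
def pose(xk,zk,th):
    c,s=np.cos(th),np.sin(th)
    return C(xk-a*c+b*s, .012+zk+a*s+b*c), rot(CY,th)
p,r=pose(.100,.06,.30); movep(p,r); rep("hover")
p,r=pose(.100,.005,.30); print(move_l(p,.1,until_force=8)); rep("in gap")
p,r=pose(.129,.004,.30); print(move_l(p,.06,until_force=25)); rep("pushed")
f=frame("top"); print([np.round(proj(f,C(.129,.02)))],[np.round(d["centre"]) for d in spot_in("top","keeper")[:1]])
save(f,"t2"); save(frame("scene"),"s2")
E
python3 -c "
import cv2,numpy as np
a=cv2.imread('pics/s2.png')[170:290,250:400]; a=cv2.resize(a,(700,560),interpolation=3); cv2.imwrite('pics/m2.png',a)"
```

```text
hover t 10.12 c [0.0606 0.0006 0.0855] F [ 0.4 -0.4 -1.2] gap 0.362 g 69.0
True
in gap t 10.69 c [0.0605 0.0012 0.0303] F [-1.2  0.6  5.9] gap 0.358 g 69.9
False
pushed t 11.32 c [0.0882 0.001  0.0298] F [-0.9 -8.1  2.3] gap 0.365 g 69.3
[array([274., 195.])] []
```

View pics/m2.png

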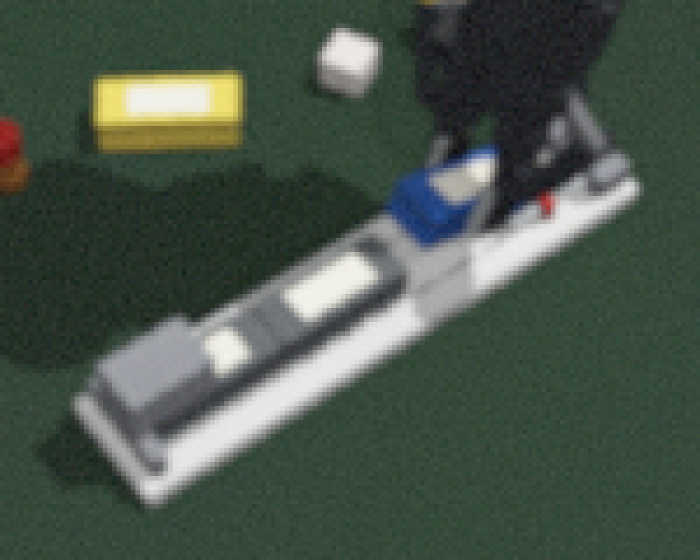

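The blue case is tilted in the gap with the keeper pushed back (8 N). Its raised end, at about (410,200), is clear of grey2's end. Levelling now.

Run:
```python
from h import *
a,b=.0406,.0017
def pose(xk,zk,th):
    c,s=np.cos(th),np.sin(th)
    return C(xk-a*c+b*s, .012+zk+a*s+b*c), rot(CY,th)
for th in (.15,0):
    p,r=pose(.130,.004,th); print(move_l(p,.05,rot=r,until_force=20)); rep("lvl%s"%th)
print(down(.0115,.03,5)); rep("set")
p=np.array(get_state()["position"]); q=C(.0,0); p[:2]-=E_*.014
print(move_l(p,.03,until_force=7)); rep("slid")
```

```text
False
lvl0.15 t 11.78 c [0.0861 0.0009 0.0238] F [-0.3 -7.7  2. ] gap 0.363 g 69.7
False
lvl0 t 12.07 c [0.0853 0.0006 0.0174] F [ 0.7 -7.2  0.4] gap 0.361 g 70.1
True
set t 12.33 c [ 0.0825 -0.      0.0138] F [ 0.2 -4.3  3.9] gap 0.357 g 70.8
True
slid t 12.68 c [ 0.0765 -0.0001  0.0138] F [-0.4  2.   4.3] gap 0.362 g 70.6
```

```bash
python3 - <<'E'
from h import *
let_go(); rep("rel")
p=np.array(get_state()["position"]); p[2]=.17; move_l(p,.3)
k=np.tan(.304)*.293-.076; yaw=CY-np.pi/2
q=C(.02,.17); q[:2]+=k*np.array([np.cos(yaw),np.sin(yaw)])
movep(q,rot(yaw)); sleep(.25); f=frame("wrist"); save(f,"w3")
for t in ("case_grey1","case_blue"):
  for d in silhouettes("wrist",t)[:2]:
    g=onz(f,d["centre"],.024); P,i=fitbox(f,d["mask"],.012,(g[0],g[1],(1.75,))); print(t,np.round(d["centre"]),round(d["score"],2),"x",round(E_@P[:2]-U0,4),"lat",round(N@P[:2]-LAT,4),"dyaw",round((P[2]-CY+1.57)%np.pi-1.57,3),round(i,3))
for nm,z in (("step_face",.049),("keeper_face",.0205)):
    for d in tip_of("wrist",nm)[:1]: P=onz(f,d["centre"],z); print(nm,round(E_@P[:2]-U0,4),round(N@P[:2]-LAT,4))
rep()
E
python3 -c "
import cv2,numpy as np
a=cv2.imread('pics/w3.png')[150:270,140:490]; a=cv2.resize(a,(800,274),interpolation=3); cv2.imwrite('pics/m3.png',a)"
```

```text
rel t 13.26 c [0.076  0.0004 0.0136] F [-0.1 -0.  -0.1] gap 1.001 g 0.0
case_grey1 [343. 202.] 0.94 x -0.0019 lat 0.0 dyaw -0.007 0.929
case_grey1 [406. 195.] 0.6 x -0.0812 lat -0.0 dyaw -0.006 0.544
case_blue [268. 203.] 0.84 x 0.0789 lat 0.0005 dyaw -0.02 0.875
step_face -0.0795 0.0018
keeper_face 0.0796 -0.0015
 t 15.76 c [ 0.02   -0.016   0.1701] F [ 0.1 -0.6  0.2] gap 1.0 g 0.0
```

View pics/m3.png

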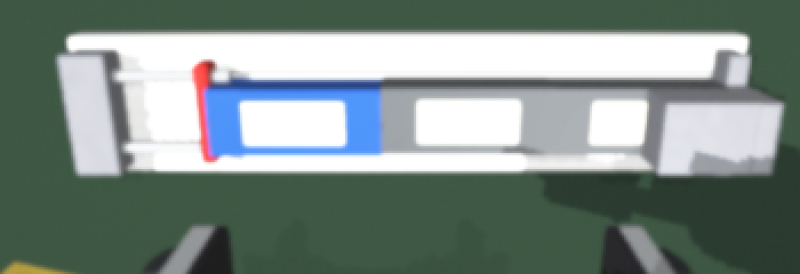

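The picture shows a straight row with no gaps, blue flat between grey2 and the keeper (keeper face at crop column 207). Now the first yellow case.

```bash
sed -i 's/U0=-.110/U0=-.112/' h.py
cat >> h.py <<'E'
def lay(x,y,yaw,xc):
    pick(x,y,yaw,z=.003); zg=get_state()["position"][2]
    p=np.array(get_state()["position"]); p[2]=.10; move_l(p,.2); sleep(.15)
    h=held_off("case_yellow1",zg); e=h[1]-.040; print("off",h,e)
    if abs(e)>.006: e=0
    movep(C(xc-e+.008,.09),rot(CY)); move_l(C(xc-e+.008,.036+zg+.0015),.12,until_force=8); rep("above")
    print(move_l(C(xc-e-.006,.036+zg+.0015),.03,until_force=5)); rep("butt")
    print(down(.036+zg-.003,.02,4)); rep("set")
E
python3 - <<'E'
from h import *
lay(.4424,-.005,1.1947,-.0405)
E
```

```text
down t 17.41 c [0.0132 0.1678 0.0031] F [ 0.6 -0.   0.3] gap 1.002 g 0.0
grabbed t 17.95 c [0.013  0.1677 0.0037] F [-0.7  0.9  6.3] gap 0.361 g 70.0
off (np.float64(0.04510029293440056), np.float64(0.03883660631978818), np.float64(185.0), (287, 356)) -0.001163393680211823
above t 20.02 c [-0.0306  0.0025  0.0395] F [-0.8 -0.5  4.7] gap 0.357 g 70.7
True
butt t 20.34 c [-0.0362  0.002   0.0395] F [ 1.2 -2.2  2.5] gap 0.356 g 70.7
True
set t 20.55 c [-0.036   0.002   0.0395] F [-0.6  0.3  4.4] gap 0.358 g 70.9
```

```bash
python3 - <<'E'
from h import *
for i in range(4): print(np.round(cx(),4)); sleep(.05)
f=frame("wrist"); save(f,"w4"); g=frame("scene"); save(g,"s4")
print(held_off("case_yellow1",.0037))
E
python3 -c "
import cv2,numpy as np
a=cv2.imread('pics/s4.png')[190:280,255:375]; a=cv2.resize(a,(600,300),interpolation=3); b=cv2.imread('pics/w4.png')[60:360,160:480];b=cv2.resize(b,(320,300)); b=cv2.copyMakeBorder(b,0,0,0,280,0); cv2.imwrite('pics/m4.png',np.vstack([a,b]))"
```

```text
[-0.036   0.002   0.0395]
[-0.036   0.002   0.0395]
[-0.0361  0.002   0.0395]
[-0.0361  0.002   0.0395]
(np.float64(0.04565047644727254), np.float64(0.0393797704680096), np.float64(185.0), (287, 356))
```

View pics/m4.png

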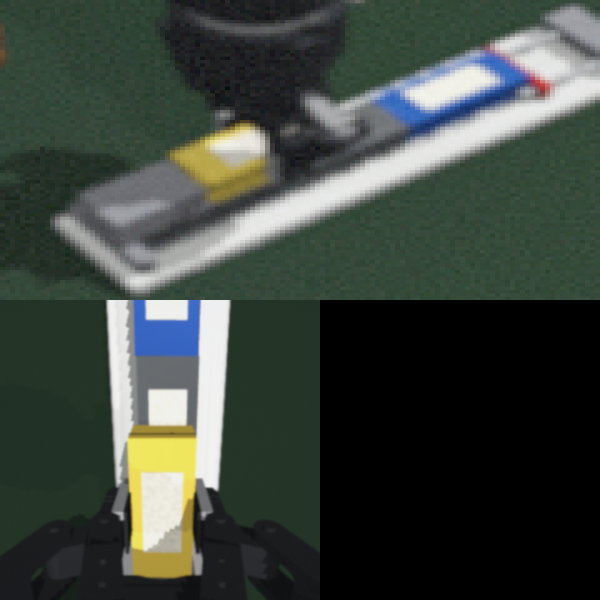

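The yellow case sits about 2 mm to the left of the row (yellow centre at column 162, grey at 167), which agrees with the arm's own lateral reading of 2.0 mm. I lift slightly and correct in closed loop.

```bash
cat >> h.py <<'E'
def servo(x,lat,z,v=.05):
    t=C(x,z,lat); cmd=t.copy()
    for i in range(3):
        move_l(cmd,v,rot=rot(CY)); sleep(.1); d=t-np.array(get_state()["position"])
        if np.abs(d).max()<.0004: break
        cmd+=d
    rep("servo"); print("cmd-t",np.round(cmd-t,4)); return cmd-t
E
python3 - <<'E'
from h import *
servo(-.030,0,.0435); print("rotdev",np.round((R.from_rotvec(rot(CY)).inv()*R.from_rotvec(get_state()["eef_rot"])).as_rotvec(),4))
E
```

```text
servo t 21.36 c [-0.0297  0.0003  0.0432] F [ 0.3  0.3 -1.3] gap 0.363 g 70.0
cmd-t [0. 0. 0.]
rotdev [ 0.0006  0.0002 -0.0003]
```

Run:
```python
from h import *
b=servo(-.031,0,.0412,.03)
print(move_l(C(-.046,.0412),.03,until_force=5)); rep("butt"); sleep(.1); rep("butt2")
```

```text
servo t 21.71 c [-0.0311  0.0001  0.041 ] F [ 0.5 -0.3 -1.2] gap 0.359 g 70.0
cmd-t [0. 0. 0.]
True
butt t 22.11 c [-0.0404  0.0006  0.0406] F [ 0.3  0.  -1.5] gap 0.356 g 70.1
butt2 t 22.21 c [-0.0401  0.0011  0.0401] F [-0.4 -0.  -1.4] gap 0.356 g 70.1
```

Run:
```python
from h import *
x=-.0405
for i in range(5):
    move_l(C(x,.0410),.03,rot=rot(CY)); sleep(.1); rep("x%.4f"%x)
    F=np.array(get_state()["contact_force"]); 
    if F[:2]@E_>3: break
    x-=.0006
```

```text
x-0.0405 t 22.56 c [-0.0404  0.0001  0.0409] F [-0.9  0.7 -1.2] gap 0.358 g 70.0
x-0.0411 t 22.91 c [-0.0405  0.      0.041 ] F [-0.3  2.5 -0.6] gap 0.357 g 70.1
x-0.0417 t 23.26 c [-0.0404  0.0001  0.041 ] F [-0.6  5.9  0. ] gap 0.357 g 70.3
```

```bash
python3 - <<'E'
from h import *
z=.0400
for i in range(5):
    move_l(C(-.0414,z),.02,rot=rot(CY)); sleep(.1); rep("z%.4f"%z)
    if get_state()["contact_force"][2]>2: break
    z-=.0005
let_go(); rep("rel")
p=np.array(get_state()["position"]); p[2]=.10; move_l(p,.25,rot=rot(CY))
k=np.tan(.304)*.25-.076; yaw=CY-np.pi/2
q=C(-.01,.17); q[:2]+=k*np.array([np.cos(yaw),np.sin(yaw)])
movep(q,rot(yaw)); sleep(.25); f=frame("wrist"); save(f,"w5")
for t,z in (("case_grey1",.012),("case_blue",.012),("case_yellow1",.036)):
  for d in silhouettes("wrist",t)[:2]:
    g=onz(f,d["centre"],z+.012); P,i=fitbox(f,d["mask"],z,(g[0],g[1],(1.75,))); print(t,np.round(d["centre"]),round(d["score"],2),"x",round(E_@P[:2]-U0,4),"lat",round(N@P[:2]-LAT,4),"dyaw",round((P[2]-CY+1.57)%np.pi-1.57,3),round(i,3))
rep()
E
python3 -c "
import cv2,numpy as np
a=cv2.imread('pics/w5.png')[150:270,160:510]; a=cv2.resize(a,(800,274),interpolation=3); cv2.imwrite('pics/m5.png',a)"
```

```text
z0.0400 t 23.61 c [-0.0404 -0.      0.04  ] F [-2.3  5.2  0.4] gap 0.353 g 70.4
z0.0395 t 23.96 c [-0.0405 -0.0001  0.0397] F [-0.6  6.1  1.2] gap 0.356 g 70.5
z0.0390 t 24.31 c [-0.0405 -0.0001  0.0396] F [-1.6  5.7  4.8] gap 0.358 g 70.8
rel t 24.88 c [-0.0416  0.      0.0389] F [-0.  -0.1  0.6] gap 0.997 g 0.0
case_grey1 [297. 186.] 0.73 x 0.0012 lat -0.0007 dyaw 0.025 0.55
case_grey1 [387. 174.] 0.59 x -0.0754 lat -0.0188 dyaw -0.438 0.129
case_blue [237. 191.] 0.98 x 0.0813 lat 0.0005 dyaw 0.015 0.909
case_yellow1 [140. 275.] 0.96 x 0.1856 lat 0.0971 dyaw -0.105 0.756
case_yellow1 [357. 194.] 0.81 x -0.0404 lat 0.0001 dyaw 0.004 0.951
 t 27.17 c [-0.01   -0.0024  0.17  ] F [ 0.7 -0.7 -0.6] gap 1.002 g 0.0
```

View pics/m5.png

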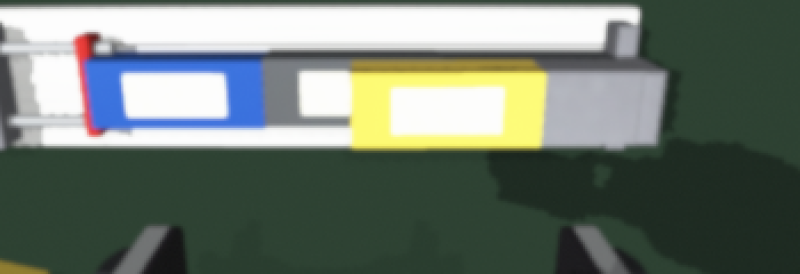

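The yellow case is tight against the step and in line with the row (lateral 0.1 mm). The row is still clamped. Second yellow the same way.

Run:
```python
from h import *
pick(.4461,.2032,1.5542,z=.0035); zg=get_state()["position"][2]
p=np.array(get_state()["position"]); p[2]=.10; move_l(p,.2); sleep(.15)
h=held_off("case_yellow1",zg); e=h[1]-.040; print("off",h,zg)
xc=.0395-e; z0=.036+zg
movep(C(xc+.012,.10),rot(CY)); move_l(C(xc+.012,z0+.004),.12); servo(xc+.008,0,z0+.0013,.05)
print(move_l(C(xc-.006,z0+.0013),.03,until_force=5)); rep("butt")
x=cx()[0]
for i in range(6):
    move_l(C(x,z0+.0013),.03,rot=rot(CY)); sleep(.1); rep("x%.4f"%x)
    if np.array(get_state()["contact_force"])[:2]@E_>4: break
    x-=.0006
z=z0+.0003
for i in range(5):
    move_l(C(x+.0003,z),.02,rot=rot(CY)); sleep(.1); rep("z%.4f"%z)
    if get_state()["contact_force"][2]>2.5: break
    z-=.0005
```

```text
down t 28.88 c [0.2156 0.12   0.0036] F [-0.1 -0.4 -0.2] gap 0.998 g 0.0
grabbed t 29.43 c [0.216  0.1199 0.0042] F [ 0.4 -0.2  6.3] gap 0.359 g 70.4
off (np.float64(0.045820999928816546), np.float64(0.03963988758559829), np.float64(184.0), (288, 356)) 0.004165590385437543
servo t 32.8 c [ 0.0479 -0.      0.0415] F [-0.8 -0.8 -1.1] gap 0.359 g 69.5
cmd-t [ 0.  0. -0.]
True
butt t 33.17 c [0.0393 0.0004 0.041 ] F [-0.  -0.1 -0.7] gap 0.358 g 69.6
x0.0393 t 33.52 c [0.0393 0.0002 0.0413] F [-0.   0.8 -0.6] gap 0.359 g 69.5
x0.0387 t 33.88 c [0.0393 0.0002 0.0414] F [-0.6  3.9  0.1] gap 0.356 g 69.6
x0.0381 t 34.23 c [0.0393 0.0002 0.0414] F [-2.4  6.6  1.4] gap 0.357 g 69.6
z0.0405 t 34.58 c [0.0393 0.     0.0405] F [-1.9  4.9  0.9] gap 0.358 g 69.9
z0.0400 t 34.92 c [ 0.0393 -0.      0.0403] F [-1.8  5.   3. ] gap 0.356 g 70.2
```

```bash
python3 - <<'E'
from h import *
let_go(); rep("rel")
p=np.array(get_state()["position"]); p[2]=.10; move_l(p,.25,rot=rot(CY))
k=np.tan(.304)*.25-.076; yaw=CY-np.pi/2
q=C(.01,.17); q[:2]+=k*np.array([np.cos(yaw),np.sin(yaw)])
movep(q,rot(yaw)); sleep(.25); f=frame("wrist"); save(f,"w6")
for t,z in (("case_blue",.012),("case_yellow1",.036)):
  for d in silhouettes("wrist",t)[:2]:
    g=onz(f,d["centre"],z+.012); P,i=fitbox(f,d["mask"],z,(g[0],g[1],(1.75,))); print(t,np.round(d["centre"]),round(d["score"],2),"x",round(E_@P[:2]-U0,4),"lat",round(N@P[:2]-LAT,4),"dyaw",round((P[2]-CY+1.57)%np.pi-1.57,3),round(i,3))
save(frame("scene"),"s6"); rep()
E
python3 -c "
import cv2,numpy as np
a=cv2.imread('pics/w6.png')[150:270,160:510]; a=cv2.resize(a,(800,274),interpolation=3); b=cv2.imread('pics/s6.png')[130:300,120:460]; b=cv2.resize(b,(640,320)); b=cv2.copyMakeBorder(b,0,0,0,160,0); cv2.imwrite('pics/m6.png',np.vstack([a,b]))"
```

```text
rel t 35.5 c [ 0.0382 -0.      0.0399] F [ 0.9  0.2 -0.3] gap 0.998 g 0.0
case_blue [234. 188.] 0.74 x 0.0817 lat -0.0032 dyaw 0.15 0.45
case_yellow1 [292. 194.] 0.65 x 0.0393 lat 0.0007 dyaw -0.025 0.936
case_yellow1 [377. 194.] 0.57 x -0.041 lat 0.0003 dyaw -0.001 0.973
 t 37.71 c [ 0.01   -0.0024  0.17  ] F [ 0.   0.5 -0.5] gap 1.003 g 0.0
```

View pics/m6.png

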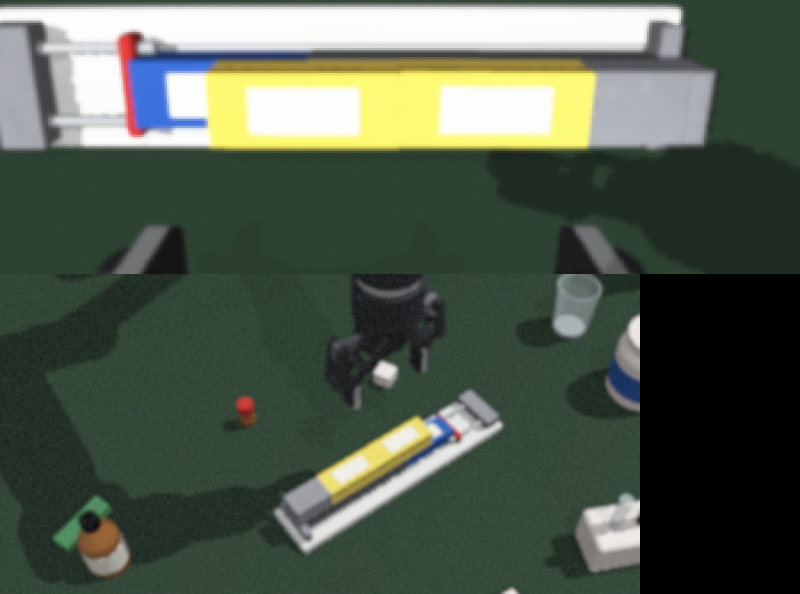

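The yellow cases sit in a straight, tight line from the step, with the joint at crop column 400. Blue is still clamped by the keeper, and the box and vial haven't moved. Handing in.

```bash
python3 -c "
from cell import *
print(sign_off())"
```

```text
the job is handed in; nothing more can be done
None
```

I packed the carrier and handed the job in at about 38 s: the blue and two grey cases are clamped in a tight row, and both yellow cases lie in running bond, tight against the step and each other. The last pictures showed all of it in place to within about 1 mm, and the other things on the table not moved; no verdict was returned.

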